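# Sweep the used caps into the catch tray

### The arm

A 7-joint arm with a two-finger parallel gripper is mounted at the origin on the work surface. World frame = base frame: x ahead of the robot, y to its left, z up, the work surface at z = 0. Lengths are in mm, angles in rad, forces in N, time in s.
With the tool pointing down it reaches from about 400 to 875 mm from the base axis. Payload 6.5 kg.
Tool frame: the origin (TCP) lies at the very end of the fingers, on their centre line; the grasp point (between the pads) lies 19 mm behind it; z points along the fingers, y is the line along which they close (so a half turn about z gives the same grasp; the last joint's range is limited). The gripper opens to 85 mm and grips with 20 to 120 N. Pads are 22 mm wide; open, the fingers measure 114 mm over their backs; the gripper's body (76 mm by 85 mm) begins 54 mm behind the grasp point. The pads swing forward as they close: fully open they stand 13 mm farther back than shut.
Start: joints at [1.256, 0.536, -0.004, 1.538, 0.003, 1.067, -0.071], TCP at [160.053, -629.979, 231.29] pointing down, gripper open.
Joint ranges: [-2.7, 2.7], [-0.37, 2.16], [-1.27, 1.26], [0.24, 2.4], [-1.31, 4.45], [0.19, 1.91], [-2.76, 2.76]. Speed limits (rad/s): [2.39, 2.39, 3.14, 3.14, 3.14, 3.14, 3.14].

### API

Orientations are given as a unit quaternion [w, x, y, z].
In Python, from cell import env, vision, order gives the robot as it stands.
- The arm moves only by the tool servo_tool, never from a script. Its argument "steps" is one flat list of numbers, 7 for each row, row after row: the shift along the tool's x, y, z each as a share of 100 mm, from -1 to 1, then the turn, a rotation vector about the tool's x, y, z each as a share of pi/4 rad, from -1 to 1, then the finger opening in mm, from 0 to 85.4. In form: [tx, ty, tz, rx, ry, rz, hand, tx, ty, tz, rx, ry, rz, hand, ...]. A call has 1 to 5 rows; each row is the pose to reach, as a shift and turn from the pose commanded when the call began, along the tool's axes at that moment; what a row does not reach only later rows make up. A row lasts 1/8 s, in which the tool goes at most 62.5 mm and 10.7 degrees, less where a joint would pass 70% of its speed; a pose out of reach is approached as far as the arm can. A call with a number of a shift or a turn outside -1 to 1 is refused whole. A call with a gripper value outside its range is refused whole. The fingers move at their own pace and stop on an object; "force" is the grip in N (left out, the last holds). Time passes only in rows, so rows that repeat a pose let the fingers close. It gives the time, the measured TCP pose, the force, the opening and the grip force at its end, in the units of the state.
- env.read_state(): the state, without advancing time (a new reading comes with each control period).
- vision.snapshot(name): name is "scene" or "side" or "wrist"; returns a dict with "img" (420x560x3 uint8, red, green, blue), "fx", "fy", "cx", "cy" (pixels), "rvec" (rotation vector, rad) and "tvec" (3), from world to camera coordinates, as OpenCV has them; the wrist camera has in their place "hand_eye" (4x4, takes a point from camera to tool coordinates, whose origin is the TCP and whose axes are the flange's). Camera axes: x right, y down, z forward; pixel columns grow to the right and rows downward; lengths in mm; the calibration is good to about 2 mm. A picture is of the moment at which its call begins: read the wrist's pose just before it. There is no depth.
- order.job_done(): hands the job in; it is judged then, once.
The state is a dict: "clock": time; "joint_positions": joint angles; "qvel": joint speeds; "joint_efforts": joint torques, N m; "tool_pos": TCP position; "orientation": TCP orientation; "wrist_force": force on the tool from outside, world axes, zero at the start; "wrist_torque": the same for the moment, N m; "grip_width": finger opening in mm; "gripper_force": force on a finger pad.
Only numpy, scipy, OpenCV 4.12 (cv2) and the standard library are available. Lean on these libraries where they do the work, as an engineer would, in place of code of your own. Each camera call takes 0.05 s, during which the arm holds its last target. There are 200 camera calls.

### The job

Sweep the two used red caps across the bench with the closed fingers until each lies wholly inside the yellow three-sided catch tray, flat on its floor. Push them gently and keep them flat on the bench: do not pick up, squeeze or tip them, and leave the two clean blue caps, the sample vial and the box of tips where they stand. Finish with the arm clear of everything.

Things in the scene. Friction and masses are not known exactly. Their poses are not given: they have to be found in the camera images.
- red_cap_a: used screw cap lying flat on the bench, crown up: a solid red disc with a darker spot on top, 32 mm diameter, 16 mm tall, about 25 g, slides and does not roll. Origin: centre of its underside, z up (height 0 on the bench).
- red_cap_b: used screw cap lying flat on the bench, crown up: a solid red disc with a darker spot on top, 32 mm diameter, 16 mm tall, about 25 g, slides and does not roll. Origin: centre of its underside, z up (height 0 on the bench).
- blue_cap_a: clean blue cap, otherwise like the red ones; leave alone. The four caps start in rows side by side (about 68 mm apart in x, never under 48 mm), any order of colour, 80 to 240 mm to the robot's right (-y); the tray is to its left (+y). Origin: centre of its underside.
- blue_cap_b: clean blue cap, otherwise like the red ones; leave alone. The four caps start in rows side by side (about 68 mm apart in x, never under 48 mm), any order of colour, 80 to 240 mm to the robot's right (-y); the tray is to its left (+y). Origin: centre of its underside.
- tray: yellow three-sided catch tray, fixed. Inside 170 mm along own x, 120 mm along own y; walls 35 mm tall, 4 mm thick on +x, -x and +y; -y is the open mouth, turned to the caps within 20 degrees. Floor: thin sheet level with the bench, no lip. Origin: centre of the inside floor; the mouth's edge is at y = -60 mm, and a cap is wholly inside once its centre is past y = -44 mm.
- vial: amber glass sample vial with white screw cap standing upright, 28 mm diameter, 55 mm tall, 40 g, easily knocked over; on the far side (+x) of the caps' rows. Origin: centre of its underside.
- tip_box: white box with green top holding pipette tips, 80 mm (own x) by 120 mm (own y), 53 mm tall, 350 g, on the far side (+x) of the caps' rows. Origin: centre of its underside.
Things that resemble listed ones, but are neither listed nor needed, are in the scene too. Leave any green look-alike of the red_cap_a alone. What is shaped like the red_cap_b but orange is not meant.

How it is judged (in metres and radians):
At the end, for the whole second after the job is handed in: Both red caps lie flat and still on the tray's floor, wholly inside the three walls and past the mouth's edge (2 mm tolerance); the blue caps, vial and tip box are within 10 mm of where they started and the vial is upright (x of red_cap_a in the frame of tray between -0.085 and 0.085 m and y of red_cap_a in the frame of tray between -0.046 and 0.06 m and height (world z) of each of red_cap_a, red_cap_b below 0.006 m and angle between each of red_cap_a, red_cap_b, vial's own z axis and vertical below 0.2 rad and linear speed of each of red_cap_a, red_cap_b below 0.01 m/s and x of red_cap_b in the frame of tray between -0.085 and 0.085 m and y of red_cap_b in the frame of tray between -0.046 and 0.06 m and distance of each of blue_cap_a, blue_cap_b, vial, tip_box from where it was at the start of the episode below 0.01 m); the robot touches nothing.
It fails at once if a red cap is lifted or carried (its underside centre more than 18 mm above the bench) (height (world z) of any of red_cap_a, red_cap_b above 0.018 m).
It fails at once if a red cap is tipped up (more than 40 degrees) (angle between any of red_cap_a, red_cap_b's own z axis and vertical above 0.7 rad).
It fails at once if the fingers squeeze or ram a red cap (more than 15 N) (contact force between the fingers and red_cap_a above 15 N or contact force between the fingers and red_cap_b above 15 N).
It fails at once if a blue cap, the vial or tip box is moved more than 10 mm (distance of any of blue_cap_a, blue_cap_b, vial, tip_box from where it was at the start of the episode above 0.01 m).
It fails at once if the vial is tipped (angle between vial's own z axis and vertical above 0.3 rad).
It also fails if it takes over 67 s, if anything falls off the work surface, if the arm or the gripper's body presses on something with over 40 N, if the wrist force passes 120 N, or if a joint passes its speed limit or range.

## Working session

There is one attempt and no reset: what is moved stays moved. The work goes in short steps, Python scripts to look and compute and a tool call to move; the robot and the scene stay as the last step left them, time stands still between calls to the robot, and variables do not carry over. Pictures are saved under pics/ and viewed, at most 10 in all, crops included, and the job is handed in when it is done.

Besides the shell and the picture viewer there is one more tool, called after "Request:" by a JSON object that holds its "method" and its "body". servo_tool: Moves the arm, as the interface text tells. Shift numbers are shares of 100 mm and turn numbers shares of pi/4 rad, none past 1 either way. Its arguments: {"type":"object","properties":{"steps":{"type":"array","items":{"type":"number"}},"force":{"type":"number"}},"required":["steps"]}

```bash
ls; mkdir -p pics; cat > h.py <<'E'
import numpy as np, cv2
from cell import env, vision, order
def snap(n,save=None):
    s=vision.snapshot(n)
    if save: cv2.imwrite('pics/'+save,cv2.cvtColor(s['img'],cv2.COLOR_RGB2BGR))
    return s
def ray(s,u,v):
    R=cv2.Rodrigues(np.array(s['rvec'],float))[0]; t=np.array(s['tvec'],float).ravel()
    d=R.T@np.array([(u-s['cx'])/s['fx'],(v-s['cy'])/s['fy'],1]); return -R.T@t,d
def onz(s,u,v,z):
    o,d=ray(s,u,v); return o+d*(z-o[2])/d[2]
def tri(s1,p1,s2,p2):
    o1,d1=ray(s1,*p1);o2,d2=ray(s2,*p2);d1/=np.linalg.norm(d1);d2/=np.linalg.norm(d2)
    k=np.linalg.lstsq(np.c_[d1,-d2],o2-o1,rcond=None)[0]
    a,b=o1+k[0]*d1,o2+k[1]*d2; return (a+b)/2,np.linalg.norm(a-b)
def blobs(s,h0,h1,smin=110,vmin=60,amin=40):
    hsv=cv2.cvtColor(s['img'],cv2.COLOR_RGB2HSV); H=hsv[...,0]
    m=((H>=h0)&(H<=h1)) if h0<=h1 else ((H>=h0)|(H<=h1))
    m=(m&(hsv[...,1]>=smin)&(hsv[...,2]>=vmin)).astype('uint8')
    n,l,st,c=cv2.connectedComponentsWithStats(m)
    return [(c[i].round(1),st[i]) for i in range(1,n) if st[i][4]>=amin],l
E
python3 - <<'E'
from h import *
print(env.read_state())
for n in('scene','side'):
    s=snap(n,n+'0.png'); R=cv2.Rodrigues(np.array(s['rvec'],float))[0]
    print(n,'campos',(-R.T@np.array(s['tvec']).ravel()).round(),s['fx'])
    for nm,a,b in(('red',172,6),('orange',7,19),('yellow',20,34),('green',40,85),('blue',95,130)):
        print(nm,[(list(map(float,c)),x.tolist(),onz(s,*c,16).round().tolist()) for c,x in blobs(s,a,b)[0]])
E
```

```text
pics
{'clock': 0.0, 'joint_positions': array([ 1.25582072,  0.53719015, -0.00446264,  1.53886142,  0.00258393,
        1.06732999, -0.07122273]), 'qvel': array([-0.00039381,  0.00033461, -0.00033405, -0.00080559,  0.00023172,
        0.001275  ,  0.00058572]), 'joint_efforts': array([ 1.59709566e-04, -5.83406210e+01,  1.04889069e+00, -2.59100354e+01,
        1.24307789e-02,  9.64057865e-03, -1.14603614e-05]), 'tool_pos': array([ 159.8840506 , -629.36826626,  230.40190172]), 'orientation': array([-8.76724720e-04,  9.92269562e-01,  1.24098032e-01, -1.62245461e-04]), 'wrist_force': array([-0.52880396, -0.20061681, -0.63836496]), 'wrist_torque': array([ 0.02697941, -0.02373543, -0.00150882]), 'gripper_force': 0.0, 'grip_width': 85.329833541105}
scene campos [1169. -111.  958.] 522.9095884235728
red [([176.2, 197.3], [169, 190, 15, 15, 172], [500.0, -196.0, 16.0]), ([194.4, 226.6], [187, 219, 16, 16, 199], [581.0, -165.0, 16.0])]
orange [([23.8, 3.9], [0, 0, 60, 12, 466], [-248.0, -561.0, 16.0]), ([217.1, 253.2], [209, 245, 17, 17, 218], [653.0, -127.0, 16.0]), ([267.9, 288.4], [262, 283,
[... 430 characters left out ...]
099004
red [([284.7, 283.6], [275, 274, 21, 21, 360], [575.0, -171.0, 16.0]), ([231.6, 309.2], [221, 298, 22, 24, 409], [493.0, -201.0, 16.0])]
orange [([370.3, 205.3], [364, 200, 14, 11, 111], [756.0, -28.0, 16.0]), ([325.3, 258.1], [316, 248, 20, 21, 336], [646.0, -133.0, 16.0])]
yellow [([202.1, 132.6], [153, 108, 96, 50, 3942], [482.0, 262.0, 16.0])]
green [([409.0, 265.9], [378, 234, 66, 61, 2396], [767.0, -172.0, 16.0]), ([183.9, 280.7], [175, 273, 19, 19, 261], [430.0, -138.0, 16.0]), ([280.6, 355.8], [270, 344, 22, 25, 435], [547.0, -284.0, 16.0])]
blue [([324.3, 294.2], [315, 285, 20, 20, 323], [627.0, -200.0, 16.0]), ([191.8, 331.8], [181, 321, 22, 23, 405], [437.0, -228.0, 16.0])]
```

View pics/scene0.png

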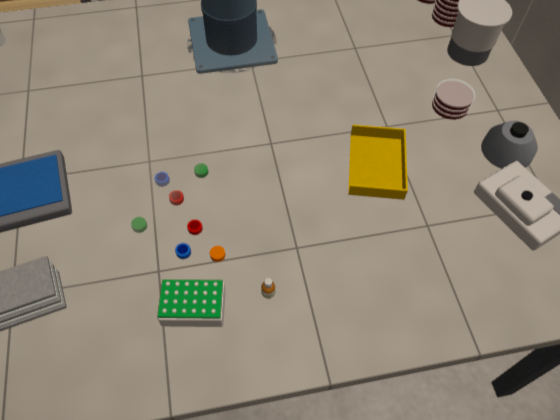

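View pics/side0.png

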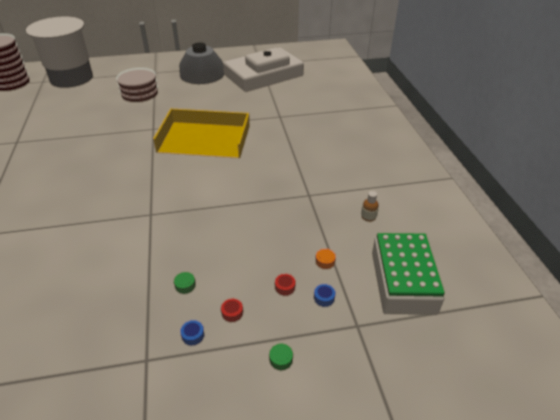

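```bash
python3 - <<'E'
from h import *
a=snap('scene');b=snap('side')
# triangulate
P={'redA':((176.2,197.3),(231.6,309.2)),'redB':((194.4,226.6),(284.7,283.6)),'orange':((217.1,253.2),(325.3,258.1)),'blue':((182.7,250.5),(324.3,294.2)),'vialish':((267.9,288.4),(370.3,205.3)),'greencap':((201.6,170.),(183.9,280.7))}
for k,(p,q) in P.items():
    x,e=tri(a,p,b,q); print(k,x.round(1),'gap',round(e,1),onz(a,*p,14).round(1),onz(b,*q,14).round(1))
for s in(a,b):
    bl,l=blobs(s,20,34,90,50,400)
    for c,st in bl:
        m=(l==l[int(c[1]),int(c[0])]) 
        k=max(range(1,l.max()+1),key=lambda i:(l==i).sum())
        cs=cv2.findContours((l==k).astype('uint8'),0,1)[0][0]
        ap=cv2.approxPolyDP(cs,2.5,True)[:,0]
        for u in ap: print(u.tolist(),'z0',onz(s,*u,0)[:2].round(),'z35',onz(s,*u,35)[:2].round())
        print()
A=cv2.cvtColor(a['img'],4)[150:340,130:320];B=cv2.cvtColor(b['img'],4)[190:380,165:435]
A=cv2.resize(A,None,fx=1.7,fy=1.7,interpolation=2);B=cv2.resize(B,None,fx=1.7,fy=1.7,interpolation=2)
cv2.imwrite('pics/crop0.png',np.hstack([A,B])); print(A.shape,B.shape)
E
```

```text
redA [ 493.8 -196.3    8.3] gap 1.2 [ 498.4 -196.2   14. ] [ 493.3 -200.    14. ]
redB [ 576.4 -165.4    8.7] gap 1.1 [ 580.2 -165.4   14. ] [ 575.1 -169.    14. ]
orange [ 648.8 -126.8    8.5] gap 0.6 [ 652.1 -126.9   14. ] [ 646.9 -131.3   14. ]
blue [ 629.1 -195.2    8.8] gap 1.3 [ 632.6 -195.2   14. ] [ 627.4 -198.4   14. ]
vialish [752.  -39.1  25.2] gap 3.3 [748.4 -39.4  14. ] [756.9 -25.6  14. ]
greencap [ 429.6 -132.7    8.7] gap 1.7 [ 434.6 -133.1   14. ] [ 429.5 -136.4   14. ]
[352, 124] z0 [353. 243.] z35 [383. 230.]
[348, 194] z0 [551. 179.] z35 [574. 168.]
[404, 199] z0 [587. 297.] z35 [609. 282.]
[407, 191] z0 [568. 310.] z35 [590. 295.]
[405, 129] z0 [392. 365.] z35 [421. 347.]

[153, 136] z0 [376. 294.] z35 [383. 237.]
[155, 149] z0 [381. 242.] z35 [387. 189.]
[162, 153] z0 [395. 225.] z35 [401. 173.]
[239, 157] z0 [550. 181.] z35 [546. 132.]
[249, 114] z0 [594. 348.] z35 [587. 288.]
[170, 108] z0 [413. 410.] z35 [418. 346.]

(323, 323, 3) (323, 459, 3)
```

View pics/crop0.png

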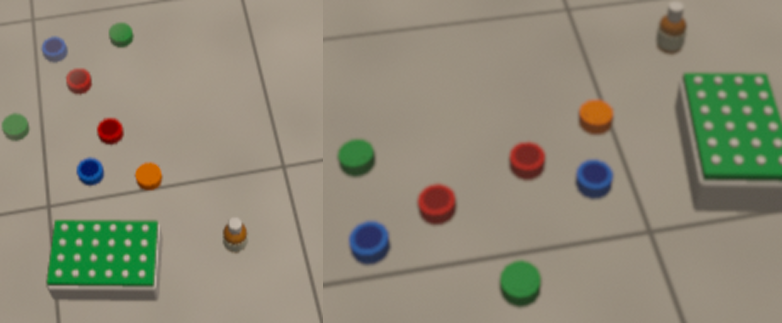

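Scene view: the red caps are at (176,197) and (194,227). Things that could be taken for them are the orange cap (217,253), green caps (201,170) and (139,224), blue caps (162,179) and (183,250), and the amber vial (268,288). The crop confirms that only those two are red. In the side view they are at (232,309) and (285,284).

Triangulated positions are A ≈ (494,-197) and B ≈ (577,-166), at a height of about 8 mm, which is plausible for cap bodies. The tray's outer corners give a 178 mm width as expected, a centre near (485,259) and a yaw near -18°.

Request:
{"method": "servo_tool", "body": {"steps": [1,-0.7,0,0,0,-0.9,0,1,-0.7,0,0,0,-0.9,0,1,-0.7,0,0,0,-0.9,0,1,-0.7,0,0,0,-0.9,0,1,-0.7,0,0,0,-0.9,0], "force": 30}}

```text
clock: 0.82
tool_pos: [239.6, -537.4, 231.2]
orientation: [-0.0, 0.888, 0.459, 0.0]
wrist_force: [1.0, -0.2, 0.5]
grip_width: 0.5
gripper_force: 0.0
```

```bash
cat > g.py <<'E'
import sys
from h import *
from scipy.spatial.transform import Rotation as Ro
# usage: g.py x y z yaw_deg : shift (tool axes, shares) and turn (shares) from here to there
st=env.read_state(); q=st['orientation']; R=Ro.from_quat(q[[1,2,3,0]]); p=st['tool_pos']
x,y,z,a=map(float,sys.argv[1:5]); ca,sa=np.cos(np.radians(a)),np.sin(np.radians(a))
T=Ro.from_matrix(np.array([[ca,sa,0],[sa,-ca,0],[0,0,-1]]))
M=R.as_matrix()
print('t',round(st['clock'],2),'pos',p.round(1),'yaw',np.degrees(np.arctan2(M[1,0],M[0,0])).round(1),'zaxis',M[:,2].round(3),'F',st['wrist_force'].round(1),'w',round(st['grip_width'],1),'q7',st['joint_positions'].round(2))
print('shift',(M.T@(np.array([x,y,z])-p)/100).round(3),'turn',((R.inv()*T).as_rotvec()/(np.pi/4)).round(3))
E
python3 g.py 498 -242 100 94.9
```

```text
t 0.82 pos [ 239.6 -537.4  231.2] yaw 54.7 zaxis [-0.  0. -1.] F [ 1.  -0.2  0.5] w 0.5 q7 [ 1.22  0.44 -0.19  1.7   0.09  1.01  0.38]
shift [3.904 0.4   1.313] turn [-0.    -0.    -0.894]
```

Request:
{"method": "servo_tool", "body": {"steps": [1,0.1,0.3,0,0,-0.894,0,1,0.1,0.3,0,0,-0.894,0,1,0.1,0.3,0,0,-0.894,0,1,0.1,0.3,0,0,-0.894,0,1,0.1,0.3,0,0,-0.894,0]}}

```text
clock: 1.45
tool_pos: [305.4, -461.7, 201.1]
orientation: [-0.0, 0.677, 0.736, 0.0]
wrist_force: [-0.6, -0.4, 0.3]
grip_width: 0.0
gripper_force: 0.0
```

```bash
python3 g.py 498 -242 100 94.9
```

```text
t 1.45 pos [ 305.4 -461.7  201.1] yaw 94.7 zaxis [-0.  0. -1.] F [-0.6 -0.4  0.3] w 0.0 q7 [ 1.19  0.44 -0.37  1.81  0.19  0.93  0.82]
shift [2.03  2.101 1.012] turn [-0.    -0.    -0.004]
```

Request:
{"method": "servo_tool", "body": {"steps": [0.35,0.35,0.15,0,0,0,0,0.7,0.7,0.3,0,0,0,0,1,1,0.4,0,0,0,0,1,1,0.4,0,0,0,0]}}

```text
clock: 1.95
tool_pos: [398.8, -349.7, 160.8]
orientation: [-0.001, 0.675, 0.738, 0.001]
wrist_force: [-0.4, 0.2, 0.3]
grip_width: -0.1
gripper_force: 0.0
```

Request:
{"method": "servo_tool", "body": {"steps": [0.35,0.35,0.15,0,0,0,0,0.7,0.7,0.3,0,0,0,0,1,1,0.5,0,0,0,0,1,1,0.5,0,0,0,0]}}

```text
clock: 2.45
tool_pos: [488.7, -241.9, 110.3]
orientation: [-0.001, 0.675, 0.738, 0.001]
wrist_force: [-0.5, -1.6, 0.0]
grip_width: 0.0
gripper_force: 0.0
```

```bash
python3 g.py 498 -242 5 94.9
```

```text
t 2.45 pos [ 488.7 -241.9  110.3] yaw 95.1 zaxis [-0.001  0.002 -1.   ] F [-0.5 -1.6  0. ] w 0.0 q7 [ 0.67  0.56 -0.38  1.89  0.29  0.75  0.21]
shift [-0.011  0.093  1.053] turn [-0.001 -0.003  0.003]
```

Request:
{"method": "servo_tool", "body": {"steps": [-0.02,0.09,0.4,0,0,0,0,-0.02,0.09,0.75,0,0,0,0,-0.02,0.09,0.85,0,0,0,0,-0.02,0.09,0.85,0,0,0,0]}}

```text
clock: 2.95
tool_pos: [496.1, -247.3, 26.5]
orientation: [-0.0, 0.677, 0.736, -0.0]
wrist_force: [-0.2, -0.3, 0.3]
grip_width: 0.2
gripper_force: 0.0
```

```bash
python3 g.py 498 -242 5 94.9; python3 - <<'E'
from h import *
s=snap('side')
print([(c,x,onz(s,*c,12).round()) for c,x in blobs(s,172,6)[0]])
w=snap('wrist','wrist1.png')
E
```

```text
t 2.95 pos [ 496.1 -247.3   26.5] yaw 94.8 zaxis [-0.001 -0.001 -1.   ] F [-0.2 -0.3  0.3] w 0.2 q7 [ 0.62  0.7  -0.32  1.89  0.37  0.61  0.15]
shift [0.051 0.023 0.215] turn [-0.001  0.001 -0.001]
[(array([287.8, 283.5]), array([280, 274,  16,  21, 231], dtype=int32), array([ 580., -168.,   12.]))]
```

View pics/wrist1.png

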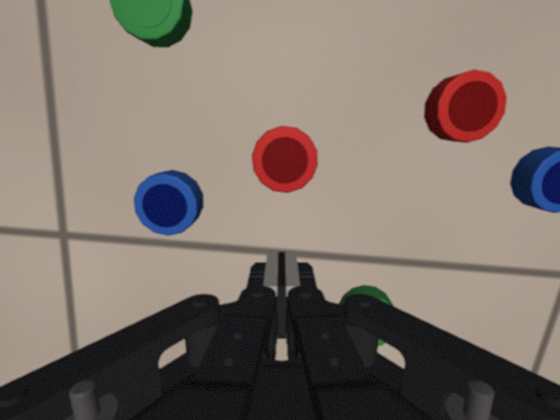

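Wrist view: the closed fingertips are at about (282,258), and the red cap A is straight ahead at (285,160) with a blue cap at (169,202) to the left. Next I'll measure the cap in the tool frame with the wrist camera.

```bash
cat > w.py <<'E'
import sys
from h import *
from scipy.spatial.transform import Rotation as Ro
def wcaps(h0=172,h1=6,ztop=16):
    st=env.read_state(); q=st['orientation']; M=Ro.from_quat(q[[1,2,3,0]]).as_matrix(); p=st['tool_pos']
    s=snap('wrist'); H=np.array(s['hand_eye']); o=M@H[:3,3]+p; out=[]
    bl,l=blobs(s,h0,h1,110,50,300)
    for c,x in bl:
        d=M@H[:3,:3]@np.array([(c[0]-s['cx'])/s['fx'],(c[1]-s['cy'])/s['fy'],1])
        P=o+d*(ztop-2-o[2])/d[2]; out.append((c,P.round(1),(M.T@(P-p)).round(1)))
    print('t',round(st['clock'],2),'tcp',p.round(1),'yaw',np.degrees(np.arctan2(M[1,0],M[0,0])).round(1),'F',st['wrist_force'].round(1))
    for c,P,t in out: print('pix',c,'world',P,'tool',t)
if __name__=='__main__': wcaps()
E
python3 w.py; python3 -c "
from w import *
wcaps(95,130)"
```

```text
t 3.05 tcp [ 497.3 -247.1   27.6] yaw 94.9 F [ 0.1 -1.2  0.9]
pix [464.4 106.2] world [ 573.9 -166.1   14. ] tool [74.2 83.3 13.7]
pix [283.6 158.8] world [ 492.9 -197.2   14. ] tool [50.2 -0.2 13.6]
t 3.1 tcp [ 497.4 -247.1   27.7] yaw 94.9 F [ 0.3 -0.6  0.2]
pix [538.  179.3] world [ 618.  -196.4   14. ] tool [ 40.2 124.5  13.9]
pix [167.  202.1] world [ 437.1 -223.3   14. ] tool [ 28.9 -58.1  13.6]
```

Request:
{"method": "servo_tool", "body": {"steps": [0,0,0.12,0,0,0,0,0.02,0,0.22,0,0,0,0,0.08,0,0.22,0,0,0,0,0.14,0,0.22,0,0,0,0,0.18,0,0.22,0,0,0,0]}}

```text
clock: 3.78
tool_pos: [495.2, -227.5, 4.5]
orientation: [0.0, 0.675, 0.737, 0.0]
wrist_force: [0.2, 0.1, -0.2]
grip_width: 0.4
gripper_force: 0.0
```

Request:
{"method": "servo_tool", "body": {"steps": [0.04,0,0,0,0,0,0,0.09,0,0,0,0,0,0,0.16,0,0,0,0,0,0,0.25,0,0,0,0,0,0,0.35,0,0,0,0,0,0]}}

```text
clock: 4.4
tool_pos: [491.9, -192.6, 4.3]
orientation: [-0.0, 0.676, 0.737, 0.0]
wrist_force: [1.1, -0.4, 0.0]
grip_width: -0.3
gripper_force: 0.1
```

```bash
python3 w.py; python3 g.py 471 70 5 94.9
```

```text
t 4.4 tcp [ 491.9 -192.6    4.3] yaw 95.0 F [ 1.1 -0.4  0. ]
pix [285.1 218.9] world [ 489.9 -165.9   14. ] tool [26.8  0.3 -9.7]
pix [476.1 232.3] world [ 573.2 -164.8   14. ] tool [20.7 83.4 -9.7]
t 4.45 pos [ 491.9 -190.7    4.2] yaw 95.1 zaxis [-0.     0.001 -1.   ] F [-0.6  1.7  1.2] w 0.1 q7 [ 0.51  0.71 -0.29  1.96  0.39  0.52  0.04]
shift [ 2.615  0.024 -0.004] turn [-0.    -0.002  0.004]
```

Request:
{"method": "servo_tool", "body": {"steps": [0.11,0,0,0,0,0,0,0.23,0,0,0,0,0,0,0.37,0,0,0,0,0,0,0.52,0,0,0,0,0,0,0.65,0,0,0,0,0,0]}}

```text
clock: 5.08
tool_pos: [486.2, -127.2, 4.3]
orientation: [-0.0, 0.675, 0.737, 0.0]
wrist_force: [-0.4, -0.7, 0.4]
grip_width: 0.2
gripper_force: 0.1
```

```bash
python3 w.py
```

```text
t 5.08 tcp [ 486.2 -127.2    4.3] yaw 95.0 F [-0.4 -0.7  0.4]
pix [285.1 218.9] world [ 484.2 -100.5   14. ] tool [26.8  0.3 -9.7]
pix [462.5 333.3] world [ 573.4 -149.5   14. ] tool [-29.8  84.9  -9.7]
```

Request:
{"method": "servo_tool", "body": {"steps": [0.16,0,0,0,0,0,0,0.34,0,0,0,0,0,0,0.54,0,0,0,0,0,0,0.74,0,0,0,0,0,0,0.92,0,0,0,0,0,0]}}

```text
clock: 5.75
tool_pos: [478.2, -35.7, 4.3]
orientation: [-0.0, 0.676, 0.737, 0.0]
wrist_force: [0.5, -0.3, -0.0]
grip_width: -0.2
gripper_force: 0.1
```

```bash
python3 w.py
```

```text
t 5.75 tcp [478.2 -35.7   4.3] yaw 95.0 F [ 0.5 -0.3 -0. ]
pix [285. 219.] world [476.1  -9.   14. ] tool [26.8  0.3 -9.7]
```

Request:
{"method": "servo_tool", "body": {"steps": [0.16,0,0,0,0,0,0,0.34,0,0,0,0,0,0,0.54,0,0,0,0,0,0,0.74,0,0,0,0,0,0,0.92,0,0,0,0,0,0]}}

```text
clock: 6.42
tool_pos: [470.2, 55.5, 4.3]
orientation: [0.0, 0.676, 0.737, 0.0]
wrist_force: [0.5, 0.1, 0.3]
grip_width: -0.1
gripper_force: 0.1
```

```bash
python3 w.py; python3 g.py 457.5 236 5 94.9
```

```text
t 6.42 tcp [470.2  55.5   4.3] yaw 95.0 F [0.5 0.1 0.3]
pix [285. 219.] world [468.2  82.2  14. ] tool [26.8  0.3 -9.7]
t 6.47 pos [470.1  58.6   4.4] yaw 95.1 zaxis [ 0.     0.002 -1.   ] F [-0.7  2.2 -0.6] w -0.0 q7 [-0.02  0.65 -0.24  2.1   0.36  0.43 -0.45]
shift [ 1.778  0.033 -0.002] turn [ 0.001 -0.003  0.005]
```

Request:
{"method": "servo_tool", "body": {"steps": [0.16,0,0,0,0,0,0,0.34,0,0,0,0,0,0,0.54,0,0,0,0,0,0,0.74,0,0,0,0,0,0,0.92,0,0,0,0,0,0]}}

```text
clock: 7.1
tool_pos: [462.3, 147.0, 4.3]
orientation: [0.0, 0.676, 0.737, -0.0]
wrist_force: [-0.6, -0.0, -0.0]
grip_width: 0.2
gripper_force: 0.1
```

```bash
python3 w.py; python3 - <<'E'
from h import *
s=snap('scene','mid.png')
E
python3 -c "
import cv2;i=cv2.imread('pics/mid.png')[60:230,270:490];cv2.imwrite('pics/mid_c.png',cv2.resize(i,None,fx=3,fy=3,interpolation=2))"
```

```text
t 7.1 tcp [462.3 147.    4.3] yaw 95.0 F [-0.6 -0.  -0. ]
pix [285.  219.1] world [460.3 173.7  14. ] tool [26.7  0.3 -9.7]
```

View pics/mid_c.png

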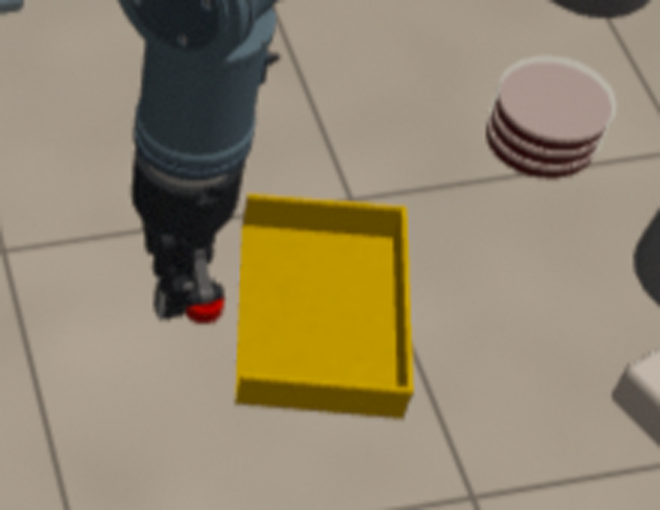

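The crop shows cap A at crop pixel (205,308), just before the tray mouth and near its middle. I'll push it on inside.

Request:
{"method": "servo_tool", "body": {"steps": [0.18,0,0,0,0,0,0,0.38,0,0,0,0,0,0,0.58,0,0,0,0,0,0,0.76,0,0,0,0,0,0,0.87,0,0,0,0,0,0]}}

```text
clock: 7.82
tool_pos: [454.7, 234.2, 4.3]
orientation: [-0.0, 0.675, 0.737, 0.0]
wrist_force: [0.5, -0.1, -0.2]
grip_width: 0.0
gripper_force: 0.1
```

```bash
python3 w.py; python3 - <<'E'
from h import *
a=snap('scene'); b=snap('side')
for n,s in(('scene',a),('side',b)):
    print(n,[(c.tolist(),x[4],onz(s,*c,12).round()) for c,x in blobs(s,172,6,amin=25)[0]],[(c.tolist(),x[4],onz(s,*c,12).round()) for c,x in blobs(s,95,130)[0]])
E
```

```text
t 7.83 tcp [454.7 234.2   4.3] yaw 95.0 F [ 0.5 -0.1 -0.2]
pix [285.1 219.2] world [452.7 260.8  14. ] tool [26.7  0.3 -9.7]
scene [([372.4, 154.9], np.int32(61), array([463., 259.,  12.])), ([194.4, 226.5], np.int32(197), array([ 579., -166.,   12.]))] [([29.2, 184.9], np.int32(2850), array([ 403., -513.,   12.])), ([182.7, 250.4], np.int32(183), array([ 631., -195.,   12.]))]
side [([284.7, 283.6], np.int32(361), array([ 575., -167.,   12.]))] [([324.3, 294.1], np.int32(320), array([ 628., -197.,   12.])), ([191.8, 331.8], np.int32(402), array([ 437., -225.,   12.]))]
```

Request:
{"method": "servo_tool", "body": {"steps": [-0.2,0,0,0,0,0,0,-0.6,0,-0.1,0,0,0,0,-1,0,-0.4,0,0,0,0,-1,0,-0.8,0,0,0,0,-1,0,-0.9,0,0,0,0]}}

```text
clock: 8.6
tool_pos: [464.8, 130.7, 96.1]
orientation: [0.001, 0.677, 0.736, 0.001]
wrist_force: [-0.6, -0.1, -0.2]
grip_width: -0.0
gripper_force: 0.0
```

Request:
{"method": "servo_tool", "body": {"steps": [-0.5,0.3,0,0,0,-0.07,0,-1,0.6,0,0,0,-0.07,0,-1,1,0,0,0,-0.07,0]}}

```text
clock: 8.98
tool_pos: [571.6, 34.3, 93.1]
orientation: [0.0, 0.658, 0.753, -0.003]
wrist_force: [0.8, 0.8, 0.4]
grip_width: -0.1
gripper_force: 0.0
```

Request:
{"method": "servo_tool", "body": {"steps": [-0.5,0,0,0,0,0,0,-1,0,0,0,0,0,0]}}

```text
clock: 9.22
tool_pos: [585.3, -58.7, 93.2]
orientation: [-0.001, 0.655, 0.756, -0.001]
wrist_force: [-0.1, -0.9, -0.1]
grip_width: -0.1
gripper_force: 0.0
```

Request:
{"method": "servo_tool", "body": {"steps": [-0.5,0,0,0,0,0,0,-1,0,0,0,0,0,0,-1,0,0,0,0,0,0]}}

```text
clock: 9.6
tool_pos: [598.3, -163.3, 93.0]
orientation: [0.0, 0.658, 0.753, -0.002]
wrist_force: [-0.7, 0.6, -0.6]
grip_width: -0.0
gripper_force: 0.0
```

```bash
python3 g.py 583.3 -216 30 98.3
```

```text
t 9.6 pos [ 598.3 -163.3   93. ] yaw 97.6 zaxis [-0.002 -0.004 -1.   ] F [-0.7  0.6 -0.6] w -0.0 q7 [ 0.4   0.68 -0.29  1.7   0.26  0.8   0.12]
shift [-0.501 -0.217  0.632] turn [-0.003  0.004 -0.015]
```

Request:
{"method": "servo_tool", "body": {"steps": [-0.5,-0.22,0,0,0,0,0,-0.5,-0.22,0.3,0,0,0,0,-0.5,-0.22,0.63,0,0,0,0,-0.5,-0.22,0.63,0,0,0,0]}}

```text
clock: 10.1
tool_pos: [582.2, -207.2, 28.4]
orientation: [-0.003, 0.655, 0.756, -0.001]
wrist_force: [-0.2, -0.3, 0.1]
grip_width: 0.3
gripper_force: 0.0
```

```bash
python3 w.py; python3 g.py 583.3 -216 5 98.3;  python3 -c "
from w import *
wcaps(95,130)"
```

```text
t 10.1 tcp [ 582.2 -207.2   28.4] yaw 98.2 F [-0.2 -0.3  0.1]
pix [282.8 176.1] world [ 575.5 -165.9   14. ] tool [41.8 -0.6 14.5]
t 10.15 pos [ 583.9 -207.5   30.3] yaw 98.2 zaxis [-0.003  0.001 -1.   ] F [ 0.1 -0.6  0.6] w 0.0 q7 [ 0.46  0.77 -0.27  1.71  0.29  0.7   0.18]
shift [-0.084 -0.017  0.252] turn [-0.004 -0.002 -0.003]
t 10.15 tcp [ 583.9 -207.5   30.3] yaw 98.2 F [ 0.1 -0.6  0.6]
pix [ 19.8 242.6] world [ 445.7 -220.7   14. ] tool [   6.5 -138.6   16.7]
pix [368.8 243. ] world [ 627.  -194.8   14. ] tool [ 6.4 44.5 16.1]
```

Request:
{"method": "servo_tool", "body": {"steps": [-0.05,-0.01,0.12,0,0,0,0,-0.05,-0.01,0.25,0,0,0,0,-0.05,-0.01,0.25,0,0,0,0]}}

```text
clock: 10.58
tool_pos: [584.1, -213.1, 5.1]
orientation: [-0.001, 0.655, 0.755, -0.0]
wrist_force: [0.2, 0.7, -0.3]
grip_width: 0.1
gripper_force: 0.0
```

```bash
python3 w.py
```

```text
t 10.57 tcp [ 584.1 -213.1    5.1] yaw 98.1 F [ 0.2  0.7 -0.3]
pix [280.1 169.6] world [ 575.5 -165.9   14. ] tool [47.9 -1.8 -8.9]
```

Request:
{"method": "servo_tool", "body": {"steps": [0.03,-0.018,0,0,0,0,0,0.08,-0.018,0,0,0,0,0,0.14,-0.018,0,0,0,0,0,0.18,-0.018,0,0,0,0,0,0.22,-0.018,0,0,0,0,0]}}

```text
clock: 11.25
tool_pos: [580.3, -191.4, 6.4]
orientation: [0.0, 0.655, 0.756, 0.0]
wrist_force: [0.0, -0.1, 0.4]
grip_width: -0.1
gripper_force: 0.0
```

Request:
{"method": "servo_tool", "body": {"steps": [0.06,0,0,0,0,0,0,0.14,0,0,0,0,0,0,0.25,0,0,0,0,0,0,0.38,0,0,0,0,0,0,0.5,0,0,0,0,0,0]}}

```text
clock: 11.88
tool_pos: [573.0, -140.9, 6.3]
orientation: [-0.0, 0.655, 0.756, 0.0]
wrist_force: [-1.3, 0.1, -0.2]
grip_width: 0.0
gripper_force: 0.0
```

```bash
python3 w.py; python3 g.py 520 216 5 98.3
```

```text
t 11.88 tcp [ 573.  -140.9    6.3] yaw 98.2 F [-1.3  0.1 -0.2]
pix [282.  217.7] world [ 568.1 -114.5   14. ] tool [26.9 -1.1 -7.7]
t 11.93 pos [ 572.9 -138.6    6.3] yaw 98.3 zaxis [-0.     0.002 -1.   ] F [0.  2.7 0.1] w 0.2 q7 [ 0.34  0.77 -0.25  1.8   0.3   0.61  0.06]
shift [ 3.585 -0.012  0.019] turn [-0.    -0.002 -0.   ]
```

Request:
{"method": "servo_tool", "body": {"steps": [0.16,0,0,0,0,0,0,0.34,0,0,0,0,0,0,0.54,0,0,0,0,0,0,0.74,0,0,0,0,0,0,0.92,0,0,0,0,0,0]}}

```text
clock: 12.55
tool_pos: [559.9, -49.3, 6.3]
orientation: [-0.0, 0.655, 0.756, 0.0]
wrist_force: [0.7, -0.5, -0.5]
grip_width: -0.3
gripper_force: 0.0
```

```bash
python3 w.py
```

```text
t 12.55 tcp [559.9 -49.3   6.3] yaw 98.2 F [ 0.7 -0.5 -0.5]
pix [282.  217.7] world [555.  -22.9  14. ] tool [26.9 -1.1 -7.7]
```

Request:
{"method": "servo_tool", "body": {"steps": [0.16,0,0,0,0,0,0,0.34,0,0,0,0,0,0,0.54,0,0,0,0,0,0,0.74,0,0,0,0,0,0,0.92,0,0,0,0,0,0]}}

```text
clock: 13.22
tool_pos: [546.8, 41.4, 6.3]
orientation: [-0.0, 0.655, 0.756, 0.0]
wrist_force: [0.8, -0.7, -0.2]
grip_width: -0.1
gripper_force: 0.0
```

```bash
python3 w.py; python3 g.py 520 216 5 98.3
```

```text
t 13.22 tcp [546.8  41.4   6.3] yaw 98.2 F [ 0.8 -0.7 -0.2]
pix [281.9 217.8] world [541.9  67.8  14. ] tool [26.8 -1.1 -7.7]
t 13.28 pos [546.5  44.7   6.4] yaw 98.3 zaxis [-0.     0.002 -1.   ] F [-0.4  2.1  0.5] w 0.1 q7 [ 0.01  0.72 -0.22  1.91  0.29  0.54 -0.26]
shift [ 1.733 -0.014  0.018] turn [ 0.    -0.003  0.001]
```

Cap B's current line would pass close to the tray's +x mouth corner. I'll back off slightly and turn the heading to 103°.

Request:
{"method": "servo_tool", "body": {"steps": [-0.08,0,0,0,0,0,0,-0.08,0,0,0,0,0,0]}}

```text
clock: 13.52
tool_pos: [548.4, 29.4, 6.2]
orientation: [0.001, 0.656, 0.755, -0.001]
wrist_force: [0.1, -0.2, 0.2]
grip_width: 0.0
gripper_force: 0.0
```

```bash
python3 w.py; python3 g.py 548 38.9 5 103.2
```

```text
t 13.53 tcp [548.4  29.4   6.2] yaw 98.0 F [ 0.1 -0.2  0.2]
pix [281.8 182.8] world [541.5  71.1  14. ] tool [42.2 -1.1 -7.9]
t 13.57 pos [548.4  30.    6.2] yaw 98.0 zaxis [-0.    -0.001 -1.   ] F [ 0.4 -0.  -0.9] w -0.5 q7 [ 0.03  0.72 -0.22  1.91  0.29  0.54 -0.24]
shift [0.089 0.008 0.012] turn [-0.     0.001 -0.116]
```

Request:
{"method": "servo_tool", "body": {"steps": [0.02,0.025,0,0,0,-0.116,0,0.02,0.025,0,0,0,-0.116,0,0.02,0.025,0,0,0,-0.116,0]}}

```text
clock: 13.95
tool_pos: [550.3, 33.8, 6.2]
orientation: [-0.0, 0.621, 0.784, -0.0]
wrist_force: [-0.5, 0.2, -0.3]
grip_width: 0.1
gripper_force: 0.0
```

```bash
python3 w.py; python3 g.py 506.2 221.7 5 103.2
```

```text
t 13.95 tcp [550.3  33.8   6.2] yaw 103.2 F [-0.5  0.2 -0.3]
pix [284.3 191.8] world [541.4  71.2  14. ] tool [38.5 -0.2 -7.8]
t 14.0 pos [550.4  33.9   6.2] yaw 103.2 zaxis [-0. -0. -1.] F [0.4 0.2 0.2] w -0.2 q7 [ 0.04  0.73 -0.24  1.9   0.31  0.55 -0.18]
shift [1.929 0.    0.012] turn [-0.     0.     0.001]
```

Request:
{"method": "servo_tool", "body": {"steps": [0.05,0,0,0,0,0,0,0.1,0,0,0,0,0,0,0.15,0,0,0,0,0,0,0.23,0,0,0,0,0,0,0.33,0,0,0,0,0,0]}}

```text
clock: 14.62
tool_pos: [542.7, 67.1, 6.3]
orientation: [-0.0, 0.62, 0.785, 0.0]
wrist_force: [0.2, -0.2, -0.2]
grip_width: -0.1
gripper_force: 0.1
```

Request:
{"method": "servo_tool", "body": {"steps": [0.12,0,0,0,0,0,0,0.26,0,0,0,0,0,0,0.42,0,0,0,0,0,0,0.58,0,0,0,0,0,0,0.72,0,0,0,0,0,0]}}

```text
clock: 15.25
tool_pos: [525.8, 137.9, 6.3]
orientation: [-0.0, 0.62, 0.785, 0.0]
wrist_force: [-0.1, -1.4, 0.4]
grip_width: -0.2
gripper_force: 0.0
```

```bash
python3 w.py; python3 g.py 506.2 221.7 5 103.2
```

```text
t 15.25 tcp [525.8 137.9   6.3] yaw 103.4 F [-0.1 -1.4  0.4]
pix [284.  217.8] world [519.3 164.1  14. ] tool [26.9 -0.3 -7.7]
t 15.3 pos [525.3 140.4   6.4] yaw 103.5 zaxis [-0.     0.002 -1.   ] F [-0.8  1.9  0.7] w -0.1 q7 [-0.16  0.72 -0.23  1.92  0.3   0.53 -0.36]
shift [0.835 0.005 0.016] turn [ 0.    -0.002  0.007]
```

Request:
{"method": "servo_tool", "body": {"steps": [0.16,0,0,0,0,0,0,0.34,0,0,0,0,0,0,0.52,0,0,0,0,0,0,0.68,0,0,0,0,0,0,0.8,0,0,0,0,0,0]}}

```text
clock: 15.92
tool_pos: [507.3, 215.7, 6.3]
orientation: [-0.0, 0.62, 0.785, 0.0]
wrist_force: [-0.8, 0.0, 0.1]
grip_width: 0.4
gripper_force: 0.1
```

```bash
python3 w.py
```

```text
t 15.93 tcp [507.3 215.7   6.3] yaw 103.4 F [-0.8  0.   0.1]
pix [182.4 145.5] world [453.  262.2  14. ] tool [ 57.8 -42.1  -7.7]
pix [283.8 218. ] world [500.7 241.7  14. ] tool [26.8 -0.4 -7.7]
```

Request:
{"method": "servo_tool", "body": {"steps": [-0.2,0,0,0,0,0,0,-0.6,0,-0.1,0,0,0,0,-1,0,-0.5,0,0,0,0,-1,0,-1,0,0,0,0,-1,0,-1,0,0,0,0]}}

```text
clock: 16.6
tool_pos: [534.0, 114.5, 109.7]
orientation: [0.003, 0.622, 0.783, 0.002]
wrist_force: [0.1, 0.7, -0.5]
grip_width: 0.1
gripper_force: 0.0
```

Request:
{"method": "servo_tool", "body": {"steps": [-0.4,0,-0.5,0,0,0,0,-0.8,0,-1,0,0,0,0,-0.8,0,-1,0,0,0,0,-0.8,0,-1,0,0,0,0]}}

```text
clock: 17.1
tool_pos: [548.5, 38.2, 205.3]
orientation: [-0.0, 0.621, 0.784, -0.001]
wrist_force: [-0.7, 0.7, -0.4]
grip_width: -0.4
gripper_force: 0.0
```

```bash
python3 - <<'E'
from h import *
a=snap('scene','end.png'); b=snap('side','end2.png')
A=blobs(a,172,6)[0];B=blobs(b,172,6,amin=25)[0]
print(A,B)
def fr(P):
    d=np.array(P[:2])-[485,259]; return np.round([d@[.951,-.309],d@[.309,.951]],1)
for s,X in((a,A),(b,B)):
    for c,x in X: P=onz(s,*c,12);print(P.round(1),'tray',fr(P))
    print('blue',[(c.tolist(),x[4]) for c,x in blobs(s,95,130)[0]],'green',[(c.tolist(),x[4]) for c,x in blobs(s,40,85)[0]],'or',[(c.tolist(),x[4]) for c,x in blobs(s,7,19)[0]])
x=sorted(A,key=lambda t:t[0][0]);y=sorted(B,key=lambda t:t[0][0])
if len(y)==2:
    for p,q in zip(x,y): print(tri(a,p[0],b,q[0]))
i=cv2.imread('pics/end.png')[100:330,120:430];cv2.imwrite('pics/end_c.png',cv2.resize(i,None,fx=2.5,fy=2.5,interpolation=2))
E
```

```text
[(array([372. , 152.5]), array([366, 147,  13,  12, 119], dtype=int32)), (array([370.2, 169.6]), array([364, 164,  13,  13, 125], dtype=int32))] [(array([189., 137.]), array([183, 133,  13,  10,  97], dtype=int32)), (array([212.3, 139.3]), array([207, 135,  12,  10,  98], dtype=int32))]
[456.5 260.4  12. ] tray [-27.6  -7.5]
[503.4 242.1  12. ] tray [ 22.7 -10.4]
blue [([29.1, 184.9], np.int32(2851)), ([182.7, 250.5], np.int32(184))] green [([201.7, 170.1], np.int32(96)), ([190.4, 298.8], np.int32(1923))] or [([23.0, 3.9], np.int32(452)), ([372.2, 152.3], np.int32(50)), ([370.2, 170.1], np.int32(54)), ([217.1, 253.2], np.int32(216)), ([267.9, 288.4], np.int32(94))]
[453.2 256.3  12. ] tray [-29.4 -12.4]
[501.  238.4  12. ] tray [ 21.6 -14.6]
blue [([324.3, 294.2], np.int32(322)), ([191.8, 331.8], np.int32(403))] green [([409.0, 265.9], np.int32(2401)), ([184.1, 280.8], np.int32(266)), ([280.6, 355.8], np.int32(432))] or [([189.2, 136.9], np.int32(73)), ([212.0, 139.8], np.int32(76)), ([370.3, 205.3], np.int32(112)), ([325.2, 258.1], np.int32(336))]
(array([466.48785274, 261.75565894,  -8.49101109]), np.float64(39.94203078587426))
(array([489.0346904 , 241.53342472,  27.32145397]), np.float64(37.64532949363003))
```

View pics/end_c.png

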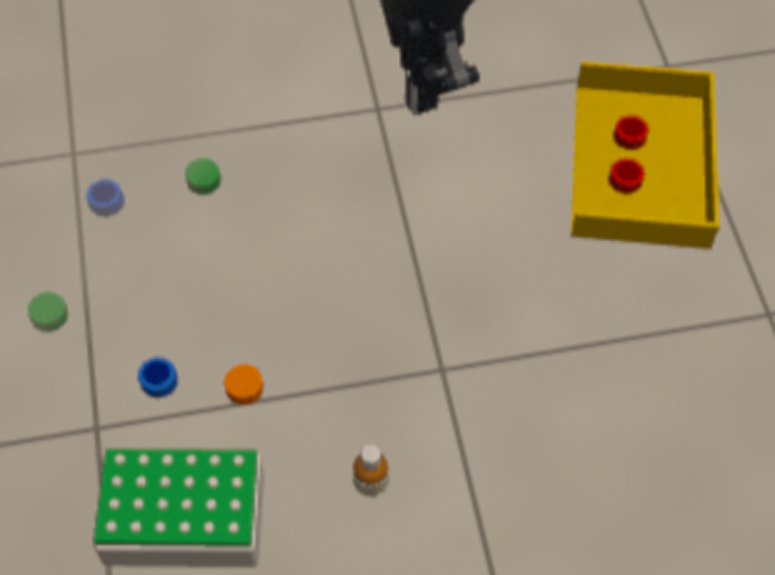

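The end picture shows both red caps flat inside the tray, at crop pixels (631,131) and (627,175). The other objects' pixels are unchanged and the arm is clear. The failed last triangulation comes from mismatched pairs: the column order was the same in both lists, but the views differ. The single-view positions agree with each other.

```bash
python3 -c "
from cell import order
print(order.job_done())"
```

```text
the job is handed in; nothing more can be done
None
```

Both red caps are in the yellow tray, lying flat and at least 30 mm past the limit at the mouth; the blue caps, vial and tip box show no movement in the cameras, the arm is clear, and the job was handed in at about 17 s (no verdict came back).

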